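# Wind the music box and hold its stop knob at play

## Task

Set the music box playing: wind the key on its top clockwise (seen from above) by at least half a turn, taking as many short turns as you need, while the stop knob on the front is still pushed in. Then pull the stop knob straight out of its bore, without wrenching it sideways, to about half-way, where the drum under the clear pane runs (pushed in or pulled right out, the drum is locked), and finish holding the knob there with the drum turning, because a spring draws it back in when it is let go. Leave the other things on the desk where they are.

Things in the scene. Friction and masses are not known exactly. Their poses are not given: they have to be found in the camera images.
- music_box: wooden music box, fixed to the desk, 130 mm deep (x) x 150 mm wide (y) x 58 mm high; origin at the centre of its underside; its front face (with the stop knob) is 65 mm from it along its own -x. The front half of its top is a clear pane over a brass drum and a steel comb; the rear half is a wooden deck with the winding key
- key_bow (a point): centre of the butterfly bow of the winding key, 87.5 mm above the desk, at x +35, y -30 mm in the box's frame. The bow is an upright steel figure of eight, 46 mm long along the key's own x, 8 mm thick along its own y, 25 mm high (its underside 17 mm above the deck); it turns with the key about its own z (vertical)
- winding_key (a joint): angle of the winding key, rad: 0 when run down, grows as it turns clockwise seen from above, stops at 9.4 when fully wound; starts between 0 and 0.5. Turning takes about 0.1 to 0.3 N m, more when fast; a ratchet holds it where it is left. The bow's long axis lies along the box's x when this reads 0
- stop_knob: stop knob: a steel ball 18 mm across on a round rod 8 mm thick, out of a brass bush in the box's front. Origin at the ball's centre, 34 mm above the desk, at y +30 mm in the box's frame and, pushed in, x -89 mm (24 mm before the front face; the bush stands out 4 mm). Its own x lies along the bore (the box's x). The rod has about 3 degrees of play sideways and jams if pulled askew
- stop_rod (a joint): how far the stop knob is pulled out, m: 0 pushed in, 0.030 right out; pulled along the box's own -x against a return spring (3 N at the start, 5 N half-way, 7.5 N right out, friction 0.5 N). Between 0.010 and 0.020 a notch in the rod lets the drum's stop pins through and the drum turns; elsewhere it is locked
- drum (a joint): angle of the drum against its mainspring, rad: minus the wind that is left (minus twice the winding_key angle while the drum is locked), rising towards 0 as the drum runs. Wound by half a turn and unlocked it runs at about 0.25 rad/s, ever slower, for over half a minute
- ink_bottle: small dark ink bottle, 36 mm across, 61 mm high, loose, left of the music box; origin at the centre of its underside. Leave alone
- eraser: eraser in a card sleeve, 23x52x13 mm, loose, right of the music box; origin at the centre of its underside. Leave alone
- marker: pale capped marker pen, 11x133x11 mm, lying, loose, right of the music box; origin at the centre of its underside. Leave alone
- mug: mug, 82 mm across, 91 mm high, loose, at the left; origin at the centre of its underside. Leave alone
- masking_tape: roll of masking tape lying flat, 103 mm across, 25 mm high, loose, at the right; origin at the centre of its underside. Leave alone
- leather_wallet: leather wallet lying flat, 88x120x12 mm, loose, at the right; origin at the centre of its underside. Leave alone

How it is judged:
By the outcome, as a careful person would: the job done as asked, in the order asked, and still so for the second after the job is handed in, while the arm keeps its last pose, push and grip.
It also fails if it takes over 58 s, if anything falls off the work surface, if the arm or the gripper's body presses on something with over 40 N, if the wrist force passes 120 N, or if a joint passes its speed limit or range.

## Robot

A 6-joint arm with a two-finger parallel gripper is mounted at the origin on a cart in front of the work surface, level with it; the furniture and walls round the work are solid. World frame = base frame: x ahead of the robot, y to its left, z up, the work surface at z = 0. Lengths are in mm, angles in rad, forces in N, time in s.
With the tool pointing down it reaches from about 275 to 750 mm from the base axis. Payload 10.2 kg.
Tool frame: the origin (TCP) lies at the centre of the arm's flange, where the gripper is bolted on; the fingertips stand 173 mm ahead of it and the grasp point (between the pads) lies 155 mm ahead of it; z points along the fingers, y is the line along which they close (so a half turn about z gives the same grasp; the last joint's range is limited). The gripper opens to 85 mm and grips with 20 to 120 N. Pads are 22 mm wide; open, the fingers measure 114 mm over their backs; the gripper's body (76 mm by 85 mm) begins 54 mm behind the grasp point. The pads swing forward as they close: fully open they stand 13 mm farther back than shut.
Start: joints at [-1.508, 0.313, 1.498, -0, 1.331, -0.223], TCP at [147.998, -503.715, 404.694] pointing down, gripper open.
Joint ranges: [-2.94, 2.94], [-0.97, 2.17], [0.19, 2.56], [-1.23, 4.37], [0.02, 3.11], [-2.88, 2.88]. Speed limits (rad/s): [2.39, 2.39, 3.01, 3.14, 3.14, 3.14].

## Interface

Orientations are given as a unit quaternion [w, x, y, z].
In Python, from rig import status, capture, camera_info, ticket gives the robot as it stands.
- The arm moves only by the shell command python3 -m crank 'ROWS' [FORCE]. ROWS is JSON, a list of rows, each a list of 7 numbers: the shift along the tool's x, y, z as a fraction of full scale, then the turn, a rotation vector about the tool's x, y, z as a fraction of full scale, then the closure, from 0 (fully open) to 1 (shut). A call has 1 to 12 rows; each row is the pose to reach, as a shift and turn from the pose commanded when the call began, along the tool's axes at that moment; what a row does not reach only later rows make up. Full scale, the value 1, is 0.1 m for a shift and 45 degrees for a turn. A row lasts 1/10 s, in which the tool goes at most 50 mm and 8.59 degrees, less where a joint would pass 70% of its speed; a pose out of reach is approached as far as the arm can. A call with a number of a shift or a turn outside -1 to 1 is refused whole. A call with a gripper value outside its range is refused whole. The fingers move at their own pace and stop on an object; FORCE is the grip in N (left out, the last holds). Time passes only in rows, so rows that repeat a pose let the fingers close. It gives the time, the measured TCP pose, the force, the opening and the grip force at its end, in the units of the state.
- status.sense(): the state, without advancing time (a new reading comes with each control period).
- capture(name): name is "scene" or "top" or "wrist"; returns (picture, depth): 420x560x3 uint8, red, green, blue; 420x560 float32, mm along the optical axis (not along the pixel's ray), 0 where there is no reading.
- camera_info(name): a dict with "K" (3x3 intrinsics, pixels), "D" ([k1, k2, p1, p2, k3] as OpenCV has them; the pictures are not rectified), "camera_from_world" (4x4, takes a point from world to camera coordinates). Camera axes: x right, y up, looking along -z (the intrinsics and any distortion apply to the point x, -y, -z); pixel columns grow to the right and rows downward; lengths in mm; the calibration is good to about 2 mm. A picture is of the moment at which its call begins: read the wrist's pose just before it. camera_info takes no time and is no camera call; for the wrist camera it gives the pose at the moment of the call.
- ticket.finish_job(): hands the job in; it is judged then, once.
The state is a dict: "time_s": time; "joints": joint angles; "dq": joint speeds; "tau": joint torques, N m; "eef_pos": TCP position; "ee_rot": TCP orientation; "force": force on the tool from outside, world axes, zero at the start; "wrist_torque": the same for the moment, N m; "grip_width": opening from 0.0 (shut) to 1.0 (fully open); "grip_force": force on a finger pad.
Only numpy, scipy, OpenCV 4.12 (cv2) and the standard library are available. Lean on these libraries where they do the work, as an engineer would, in place of code of your own. Each camera call takes 0.05 s, during which the arm holds its last target. There are 200 camera calls.

## Working session

There is one attempt and no reset: what is moved stays moved. The work goes in short steps, Python scripts to look and compute and a shell command to move; the robot and the scene stay as the last step left them, time stands still between calls to the robot, and variables do not carry over. Pictures are saved under pics/ and viewed, at most 10 in all, crops included, and the job is handed in when it is done.

```bash
ls; mkdir -p pics
python3 - <<'E'
from rig import status, capture, camera_info
import cv2, numpy as np
print(status.sense())
for n in("top","scene"):
    p,d=capture(n); cv2.imwrite(f"pics/{n}0.png",p[:,:,::-1]); np.savez(f"{n}0.npz",p=p,d=d,**{k:np.array(v) for k,v in camera_info(n).items()})
    print(n,camera_info(n))
E
```

```text
pics
{'time_s': 0.0, 'joints': array([-1.50840642e+00,  3.13483290e-01,  1.49844163e+00, -3.88693665e-05,
        1.33098033e+00, -2.23433748e-01]), 'dq': array([ 0.00097677, -0.00034753,  0.00113808, -0.00041146,  0.00010112,
       -0.0009045 ]), 'tau': array([-1.09347482e-03, -4.12267041e+01, -2.59743369e+01, -2.38624161e-04,
        4.24848768e-03, -1.62805287e-05]), 'eef_pos': array([ 147.98885596, -503.6776164 ,  404.11617693]), 'ee_rot': array([-6.55688009e-04,  9.89804601e-01,  1.42430409e-01,  3.39748424e-05]), 'force': array([ 1.10918027, -0.90367081, -0.36172568]), 'wrist_torque': array([0.00683648, 0.01439827, 0.06795593]), 'grip_force': 0.0, 'grip_width': 1.0008449540500104}
top {'K': array([[404.16676714,   0.        , 280.27734465],
       [  0.        , 404.16676714, 204.91808554],
       [  0.        ,   0.        ,   1.        ]]), 'D': array([0.01930938, 0.        , 0.        , 0.        , 0.        ]), 'camera_from_world': array([[ 1.74629108e-02, -9.99184816e-01,  3.63971146e-02,
        -5.35503768e+01],
       [ 9.90387954e-01,  2.22818225e-02,  1.36510882e-01,
        -5.63347828e+02],
       [-1.37210595e-01,  3.36633865e-02,  9.89969711e-01,
        -9.55105684e+02],
       [ 0.00000000e+00,  0.00000000e+00,  0.00000000e+00,
         1.00000000e+00]])}
scene {'K': array([[416.57456383,   0.        , 280.9104223 ],
       [  0.        , 416.57456383, 208.322475  ],
       [  0.        ,   0.        ,   1.        ]]), 'D': array([-0.06271139,  0.        ,  0.        ,  0.        ,  0.        ]), 'camera_from_world': array([[ 2.30856776e-01,  9.72913697e-01,  1.20036342e-02,
        -1.05336188e+02],
       [-7.37476420e-01,  1.66917164e-01,  6.54421264e-01,
         3.55763677e+02],
       [ 6.34691799e-01, -1.59929981e-01,  7.56034868e-01,
        -1.38761943e+03],
       [ 0.00000000e+00,  0.00000000e+00,  0.00000000e+00,
         1.00000000e+00]])}
```

View pics/top0.png

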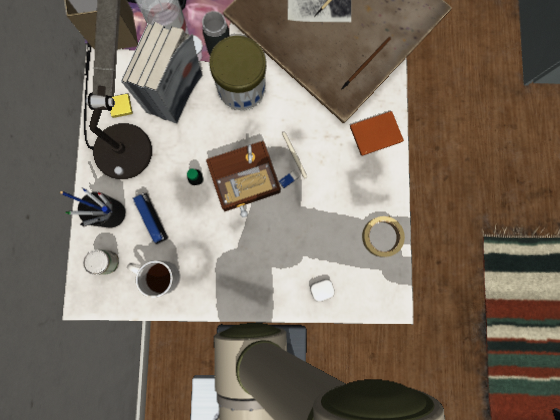

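View pics/scene0.png

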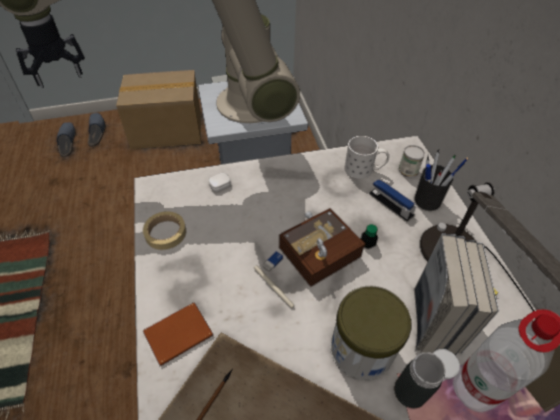

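The top view shows the box at about (243,176) px with its front towards the robot, the knob near (243,211), and the key near (250,155). The scene view confirms this. Next I'll measure.

```bash
cat > h.py <<'E'
import numpy as np, cv2
def cloud(p,d,K,D,T):
    h,w=d.shape; u,v=np.meshgrid(np.arange(w),np.arange(h))
    n=cv2.undistortPoints(np.stack([u,v],-1).reshape(-1,1,2).astype(float),K,D).reshape(h,w,2)
    c=np.stack([n[...,0]*d,-n[...,1]*d,-d,np.ones_like(d)],-1)
    return (c@np.linalg.inv(T).T)[...,:3]
def proj(X,K,D,T):
    c=np.c_[X,np.ones(len(X))]@T.T; c=c[:,:3]*[1,-1,-1]
    return cv2.projectPoints(c,np.zeros(3),np.zeros(3),K,D)[0].reshape(-1,2)
E
python3 - <<'E'
from h import *
for n,(r0,r1,c0,c1) in {"top":(130,225,195,290),"scene":(195,295,265,375)}.items():
    z=np.load(n+"0.npz"); P=cloud(z['d'],z['d'],z['K'],z['D'],z['camera_from_world']) if 0 else cloud(z['p'],z['d'],z['K'],z['D'],z['camera_from_world'])
    Q=P[r0:r1,c0:c1].reshape(-1,3); ok=z['d'][r0:r1,c0:c1].ravel()>0; Q=Q[ok]
    print(n,"desk z",np.median(Q[abs(Q[:,2])<12][:,2]))
    t=Q[(Q[:,2]>50)&(Q[:,2]<66)]; print(len(t),np.median(t[:,2]))
    print(cv2.minAreaRect(t[:,:2].astype(np.float32)))
    k=Q[Q[:,2]>72]; print("key",len(k),k.mean(0),k.min(0),k.max(0)); 
    if len(k)>3:
        e,v=np.linalg.eigh(np.cov(k[:,:2].T)); print("axis",v[:,1],e)
z=np.load("top0.npz"); cv2.imwrite("pics/c.png",cv2.resize(z['p'][130:225,195:305,::-1],None,fx=7,fy=6,interpolation=cv2.INTER_CUBIC))
E
```

```text
top desk z -0.3279397824030639
3205 57.83848595614825
((630.1672973632812, 67.9532470703125), (130.66256713867188, 188.38546752929688), 20.5504150390625)
key 66 [678.98020053  33.89312601  96.30142018] [657.60415695  30.25421384  87.50177392] [700.96240563  38.18812324 101.47777865]
axis [-0.99832992 -0.05777005] [  5.91034355 161.18304275]
scene desk z -0.4232467142055043
3144 57.66762377542602
((629.2603149414062, 73.79706573486328), (133.76780700683594, 203.5413360595703), 20.599754333496094)
key 308 [781.32640063  53.8631247  126.10960653] [660.84555463  29.08485003  75.41111333] [840.61556241  87.60489422 146.84774018]
axis [-0.97529802 -0.22089314] [ 123.87615156 4920.45921753]
```

View pics/c.png

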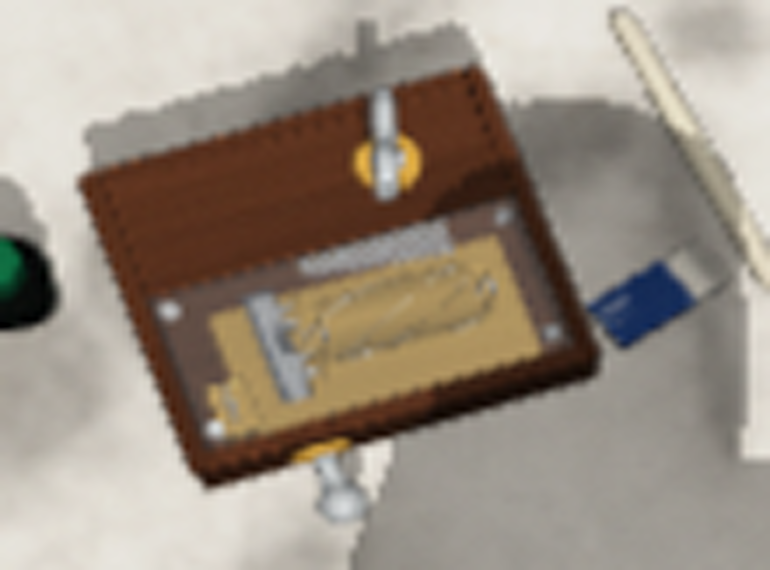

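The crop confirms the geometry: box yaw is about +20°, the key is almost along world x at crop (385,150), and the knob ball is at crop (341,497). I'll refine the fit and start travelling.

```bash
python3 - <<'E'
from h import *
from scipy.optimize import least_squares
for n,(r0,r1,c0,c1),seed in (("top",(130,225,195,290),(165,225)),("scene",(195,295,265,375),(262,345))):
    z=np.load(n+"0.npz"); P=cloud(z['p'],z['d'],z['K'],z['D'],z['camera_from_world'])
    m=((P[...,2]>50)&(P[...,2]<66)).astype(np.uint8); 
    _,l=cv2.connectedComponents(m); t=P[l==l[seed]]
    r=cv2.minAreaRect(t[:,:2].astype(np.float32)); print(n,len(t),r)
    th=np.radians(r[2]); R=np.array([[np.cos(th),-np.sin(th)],[np.sin(th),np.cos(th)]])
    print("key",r[0]+R@[35,-30],"knob",r[0]+R@[-89,30])
    # knob cloud
    kb=r[0]+R@[-89,30]; q=P[(np.hypot(P[...,0]-kb[0],P[...,1]-kb[1])<14)&(P[...,2]>25)&(P[...,2]<50)&(z['d']>0)]
    print("ball pts",len(q),q.mean(0) if len(q) else '')
E
M="python3 -m crank"
$M '[[0.41,-0.23,0,0,0,-0.46,0],[0.41,-0.23,0,0,0,-0.46,0],[0.83,-0.46,0,0,0,-0.927,0],[0.83,-0.46,0,0,0,-0.927,0],[0.83,-0.46,0,0,0,-0.927,0],[0.83,-0.46,0,0,0,-0.927,0]]'
$M '[[0.46,0.10,0,0,0,-0.46,0],[0.46,0.1,0,0,0,-0.46,0],[0.92,0.21,0,0,0,-0.927,0],[0.92,0.21,0,0,0,-0.927,0],[0.92,0.21,0,0,0,-0.927,0],[0.92,0.21,0,0,0,-0.927,0]]'
$M '[[0.27,0.38,0,0,0,-0.46,0],[0.27,0.38,0,0,0,-0.46,0],[0.55,0.77,0,0,0,-0.927,0],[0.55,0.77,0,0,0,-0.927,0],[0.55,0.77,0,0,0,-0.927,0],[0.55,0.77,0,0,0,-0.927,0]]'
python3 -c "
from rig import status;s=status.sense();print(s['joints'],s['eef_pos'],s['ee_rot'])"
```

```text
top 3178 ((637.0130615234375, 50.09135055541992), (130.66029357910156, 150.0240020751953), 20.42477035522461)
key [680.28197046  34.19161724] knob [543.13906748  47.14631375]
ball pts 50 [543.97732441  47.58579498  39.83515375]
scene 228595 ((-30.3775634765625, -446.64434814453125), (2397.315673828125, 1875.8270263671875), 0.19064268469810486)
key [   4.72206287 -476.5277253 ] knob [-119.4768909  -416.94064715]
ball pts 0 
time_s: 0.7
eef_pos: [214.8, -436.0, 404.5]
ee_rot: [-0.0, 0.874, 0.486, 0.0]
force: [0.1, 0.5, -0.3]
grip_width: 1.002
grip_force: 0.0
time_s: 1.3
eef_pos: [281.2, -369.2, 404.5]
ee_rot: [-0.0, 0.645, 0.764, 0.0]
force: [0.1, 0.2, 0.8]
grip_width: 1.004
grip_force: 0.0
time_s: 1.9
eef_pos: [347.6, -302.0, 404.6]
ee_rot: [-0.0, 0.332, 0.943, 0.0]
force: [0.1, 0.0, 0.6]
grip_width: 1.003
grip_force: 0.0
[-9.70568390e-01  1.70153656e-01  1.68078675e+00  6.75887318e-06
  1.29095149e+00 -1.86551427e+00] [ 347.61336045 -301.95321081  404.57572529] [-1.18742369e-04  3.31531247e-01  9.43444227e-01  9.10856749e-05]
```

```bash
M="python3 -m crank"
$M '[[-0.05,0.47,0,0,0,-0.46,0],[-0.05,0.47,0,0,0,-0.46,0],[-0.1,0.94,0,0,0,-0.93,0],[-0.1,0.94,0,0,0,-0.93,0],[-0.1,0.94,0,0,0,-0.93,0]]'
for i in 1 2 3; do $M '[[-0.23,0.21,0.08,0,0,0,0],[-0.47,0.42,0.16,0,0,0,0],[-0.70,0.635,0.25,0,0,0,0]]'; done
python3 - <<'E'
from h import *
from rig import status,capture,camera_info
s=status.sense();print(s['joints'],s['eef_pos'],s['ee_rot'])
ci=camera_info("wrist");p,d=capture("wrist");cv2.imwrite("pics/w1.png",p[:,:,::-1])
P=cloud(p,d,ci['K'],ci['D'],ci['camera_from_world'])
k=P[(d>0)&(P[...,2]>78)&(P[...,2]<104)&(np.hypot(P[...,0]-680,P[...,1]-34)<30)]
print(len(k),k.min(0),k.max(0))
if len(k)>9:
    r=cv2.minAreaRect(k[:,:2].astype(np.float32));print(r)
    print(np.linalg.eigh(np.cov(k[:,:2].T)))
E
```

```text
time_s: 2.4
eef_pos: [414.4, -234.1, 404.5]
ee_rot: [-0.0, -0.029, 1.0, 0.0]
force: [0.1, -0.3, 0.4]
grip_width: 1.001
grip_force: 0.0
time_s: 2.7
eef_pos: [480.7, -166.7, 379.4]
ee_rot: [0.0, -0.025, 1.0, -0.0]
force: [-0.6, -0.8, -0.4]
grip_width: 1.0
grip_force: 0.0
time_s: 3.0
eef_pos: [547.0, -99.1, 354.3]
ee_rot: [-0.0, -0.025, 1.0, -0.0]
force: [0.3, -1.2, -1.2]
grip_width: 1.0
grip_force: 0.0
time_s: 3.3
eef_pos: [613.3, -31.6, 329.2]
ee_rot: [-0.0, -0.025, 1.0, 0.0]
force: [0.0, -0.8, 0.4]
grip_width: 1.004
grip_force: 0.0
[-2.42054498e-01  5.70120502e-01  1.31423197e+00 -2.46376922e-05
  1.25735531e+00 -1.86251598e+00] [613.26765611 -31.6226654  329.17710331] [-5.86175906e-05 -2.48338212e-02  9.99691591e-01  3.87808346e-06]
1030 [656.58561879  28.98432897  78.15898169] [699.48768577  38.64662058 102.00461937]
((677.9340209960938, 33.8968505859375), (42.699073791503906, 7.983548164367676), 4.012744426727295)
EighResult(eigenvalues=array([  4.54456219, 156.18858466]), eigenvectors=array([[ 0.03333762, -0.99944415],
       [-0.99944415, -0.03333762]]))
```

View pics/w1.png

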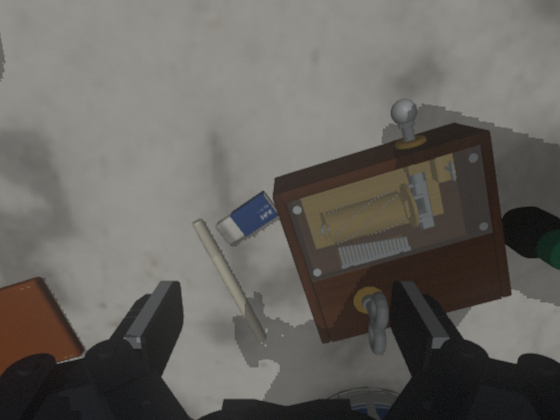

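The wrist picture shows the key bow at about (377,325) between the fingers, with the knob at (404,112). The key axis is about 3.5° from world x, so I'll move over it, descend and grip.

```bash
M="python3 -m crank"
$M '[[-0.35,0.31,0,0,0,-0.015,0],[-0.697,0.622,0,0,0,-0.015,0],[-0.697,0.622,0.2,0,0,-0.015,0.2],[-0.697,0.622,0.5,0,0,-0.015,0.3],[-0.697,0.622,0.7,0,0,-0.015,0.4],[-0.697,0.622,0.867,0,0,-0.015,0.4],[-0.697,0.622,0.867,0,0,-0.015,0.4]]' 60
$M '[[0,0,0,0,0,0,0.7],[0,0,0,0,0,0,1],[0,0,0,0,0,0,1],[0,0,0,0,0,0,1],[0,0,0,0,0,0,1],[0,0,0,0,0,0,1],[0,0,0,0,0,0,1],[0,0,0,0,0,0,1]]' 60
```

```text
time_s: 4.05
eef_pos: [677.9, 33.6, 240.1]
ee_rot: [-0.003, -0.032, 0.999, 0.0]
force: [-0.2, 0.3, -0.1]
grip_width: 0.6
grip_force: 0.0
time_s: 4.85
eef_pos: [678.5, 34.2, 244.3]
ee_rot: [0.001, -0.035, 0.999, -0.0]
force: [-0.9, 0.2, 5.9]
grip_width: 0.076
grip_force: 59.3
```

```bash
M="python3 -m crank"
$M '[[0,0,0,0,0,0.08,1],[0,0,0,0,0,0.16,1],[0,0,0,0,0,0.25,1],[0,0,0,0,0,0.33,1],[0,0,0,0,0,0.41,1],[0,0,0,0,0,0.5,1],[0,0,0,0,0,0.58,1],[0,0,0,0,0,0.66,1],[0,0,0,0,0,0.75,1],[0,0,0,0,0,0.83,1],[0,0,0,0,0,0.91,1],[0,0,0,0,0,1,1]]'
python3 - <<'E'
from rig import status,capture
import cv2
s=status.sense();print(s['joints'],s['force'],s['wrist_torque'])
p,d=capture("scene");cv2.imwrite("pics/s2.png",cv2.resize(p[190:300,255:395,::-1],None,fx=5,fy=5,interpolation=cv2.INTER_CUBIC))
E
```

```text
time_s: 6.05
eef_pos: [678.6, 35.0, 244.3]
ee_rot: [0.001, 0.351, 0.936, 0.001]
force: [1.8, 5.0, 5.7]
grip_width: 0.082
grip_force: 59.2
[-0.12066789  0.79634983  1.14994101  0.0015043   1.19248012 -0.97509977] [1.83036933 4.98375479 5.71883441] [ 0.75045228 -0.21059563  0.30173939]
```

View pics/s2.png

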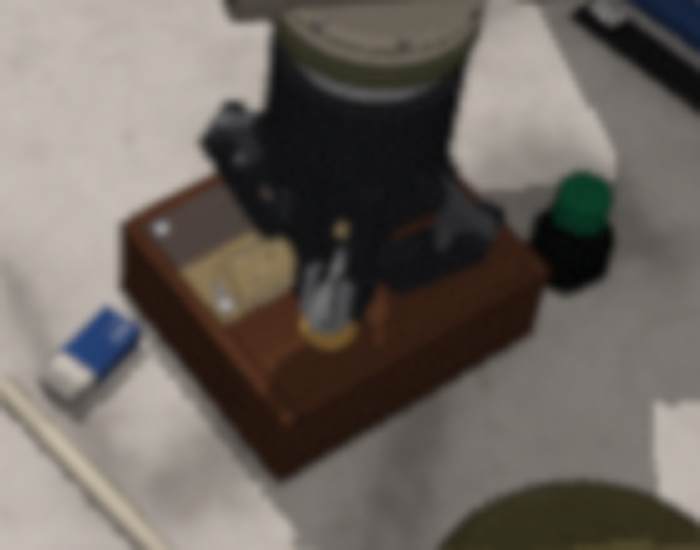

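The picture shows the fingers pinching the bow at about (330,290) and turned with it. The wrist torque of 0.3 N m matches winding, so I'll continue.

```bash
M="python3 -m crank"
for i in 1 2 3 4; do $M '[[0,0,0,0,0,0.08,1],[0,0,0,0,0,0.16,1],[0,0,0,0,0,0.25,1],[0,0,0,0,0,0.33,1],[0,0,0,0,0,0.41,1],[0,0,0,0,0,0.5,1],[0,0,0,0,0,0.58,1],[0,0,0,0,0,0.66,1],[0,0,0,0,0,0.75,1],[0,0,0,0,0,0.83,1],[0,0,0,0,0,0.91,1],[0,0,0,0,0,1,1]]'; done
python3 - <<'E'
from rig import status
s=status.sense();print(s['joints'],s['wrist_torque'],s['eef_pos'])
E
```

```text
time_s: 7.3
eef_pos: [679.1, 35.4, 244.3]
ee_rot: [0.002, 0.682, 0.731, 0.003]
force: [7.5, 7.4, 1.2]
grip_width: 0.077
grip_force: 58.9
time_s: 8.5
eef_pos: [679.6, 35.1, 244.3]
ee_rot: [0.001, 0.91, 0.414, 0.004]
force: [14.9, 6.7, -2.3]
grip_width: 0.085
grip_force: 58.4
time_s: 9.7
eef_pos: [679.8, 34.4, 244.3]
ee_rot: [0.0, 0.999, 0.034, 0.005]
force: [17.5, 1.3, -2.6]
grip_width: 0.084
grip_force: 58.4
time_s: 10.9
eef_pos: [679.7, 33.6, 244.3]
ee_rot: [-0.001, 0.936, -0.351, 0.005]
force: [14.6, -2.5, -1.8]
grip_width: 0.084
grip_force: 58.7
[-1.22335922e-01  7.97424754e-01  1.14775614e+00 -5.12975164e-04
  1.18706029e+00  2.16643614e+00] [-0.36471236 -2.20085487  0.23179191] [679.70508403  33.56681866 244.33370864]
```

```bash
M="python3 -m crank"
$M '[[0,0,0,0,0,0,0.6],[0,0,0,0,0,0,0.4],[0,0,0,0,0,0,0.4],[0,0,0,0,0,0,0.4],[0,0,-0.3,0,0,0,0.4],[0,0,-0.7,0,0,0,0.4],[0,0,-0.9,0,0,0,0.2],[-0.28,0.2,-0.9,0,0,-0.2,0],[-0.56,0.4,-0.9,0,0,-0.4,0],[-0.56,0.4,-0.9,0,0,-0.6,0],[-0.56,0.4,-0.9,0,0,-0.7,0],[-0.56,0.4,-0.9,0,0,-0.7,0]]'
cat > st.py <<'E'
from h import *
from rig import status,capture,camera_info
from scipy.spatial.transform import Rotation as Ro
def go(x,y,z,phi):
    s=status.sense(); q=s['ee_rot']; R=Ro.from_quat([q[1],q[2],q[3],q[0]])
    c,n=np.cos(np.radians(phi)),np.sin(np.radians(phi))
    G=Ro.from_matrix([[c,n,0],[n,-c,0],[0,0,-1]])
    print("at",s['eef_pos'].round(1),"j",s['joints'].round(2),"shift",(R.inv().apply(np.array([x,y,z])-s['eef_pos'])/100).round(3),"turn",((R.inv()*G).as_rotvec(degrees=True)/45).round(3))
def wrist(name):
    ci=camera_info("wrist");p,d=capture("wrist");cv2.imwrite(f"pics/{name}.png",p[:,:,::-1])
    return p,d,cloud(p,d,ci['K'],ci['D'],ci['camera_from_world'])
E
python3 - <<'E'
from st import *
go(543.1,47.1,260,20.4)
p,d,P=wrist("w2")
k=P[(d>0)&(P[...,2]>80)&(P[...,2]<104)&(np.hypot(P[...,0]-680,P[...,1]-34)<30)]
print(len(k)); 
if len(k)>9: print(cv2.minAreaRect(k[:,:2].astype(np.float32)))
k=P[(d>0)&(P[...,2]>25)&(P[...,2]<45)&(np.hypot(P[...,0]-543,P[...,1]-47)<14)]
if len(k)>9: print("ball",k.mean(0),k.min(0),k.max(0))
E
```

```text
time_s: 12.1
eef_pos: [609.6, 40.8, 333.2]
ee_rot: [0.0, 0.997, -0.082, 0.0]
force: [0.7, -0.9, -0.4]
grip_width: 0.995
grip_force: 0.0
at [609.6  40.8 333.2] j [-0.12  0.56  1.32 -0.    1.26  1.61] shift [-0.667  0.046  0.732] turn [ 0.    -0.    -0.662]
1160
((680.5581665039062, 33.81779479980469), (8.024689674377441, 45.37139892578125), 48.56304168701172)
ball [547.46180862  46.8915507   40.45732581] [536.3633123   38.08972478  31.56960031] [556.55535081  55.8867581   44.95133347]
```

View pics/w2.png

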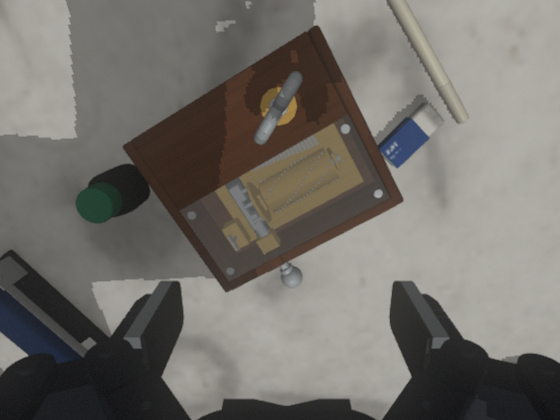

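The wrist view shows the key turned 225° from its start angle, now with its long axis at -41.5°. The knob ball at (290,275) is still pushed in, so I'll move over it.

```bash
M="python3 -m crank"
$M '[[-0.22,0.015,0.2,0,0,-0.19,0],[-0.44,0.03,0.4,0,0,-0.38,0],[-0.66,0.046,0.6,0,0,-0.57,0],[-0.66,0.046,0.732,0,0,-0.662,0],[-0.66,0.046,0.732,0,0,-0.662,0.3],[-0.66,0.046,0.732,0,0,-0.662,0.4],[-0.66,0.046,0.732,0,0,-0.662,0.4]]' 40
python3 - <<'E'
from st import *
go(543.4,47.1,188.5,20.4)
E
```

```text
time_s: 12.85
eef_pos: [544.5, 46.9, 260.6]
ee_rot: [0.0, 0.985, 0.175, 0.001]
force: [-0.5, -0.1, -0.3]
grip_width: 0.603
grip_force: 0.0
at [544.5  46.9 260.6] j [-0.13  0.51  1.61  0.    1.02  1.09] shift [-0.011 -0.006  0.721] turn [ 0.001 -0.002 -0.005]
```

```bash
M="python3 -m crank"
$M '[[-0.011,-0.006,0.25,0,0,-0.006,0.4],[-0.011,-0.006,0.5,0,0,-0.006,0.4],[-0.011,-0.006,0.65,0,0,-0.006,0.4],[-0.011,-0.006,0.72,0,0,-0.006,0.4],[-0.011,-0.006,0.72,0,0,-0.006,0.6],[-0.011,-0.006,0.72,0,0,-0.006,0.7],[-0.011,-0.006,0.72,0,0,-0.006,1],[-0.011,-0.006,0.72,0,0,-0.006,1],[-0.011,-0.006,0.72,0,0,-0.006,1],[-0.011,-0.006,0.72,0,0,-0.006,1],[-0.011,-0.006,0.72,0,0,-0.006,1]]' 40
python3 - <<'E'
from st import *
go(543.4,47.1,188.5,20.4); s=status.sense(); print(s['force'],s['wrist_torque'])
E
```

```text
time_s: 13.95
eef_pos: [542.9, 47.3, 188.1]
ee_rot: [-0.0, 0.984, 0.179, 0.001]
force: [0.4, 4.7, 1.1]
grip_width: 0.177
grip_force: 39.0
at [542.9  47.3 188.1] j [-0.13  0.62  1.66  0.    0.86  1.08] shift [ 0.004  0.004 -0.004] turn [ 0.    -0.001  0.005]
[0.43053023 4.72360312 1.1150068 ] [ 0.62419487 -0.22156755  0.02775583]
```

```bash
M="python3 -m crank"
$M '[[0,-0.003,0,0,0,0,1],[0,-0.005,0,0,0,0,1],[-0.01,-0.005,0,0,0,0,1],[-0.02,-0.005,0,0,0,0,1],[-0.03,-0.005,0,0,0,0,1],[-0.04,-0.005,0,0,0,0,1],[-0.05,-0.005,0,0,0,0,1],[-0.05,-0.005,0,0,0,0,1]]'
python3 - <<'E'
from st import *
s=status.sense(); f=s['force'];a=np.radians(20.4);print("box-frame force",f[0]*np.cos(a)+f[1]*np.sin(a),-f[0]*np.sin(a)+f[1]*np.cos(a),f[2],s['wrist_torque'])
E
```

```text
time_s: 14.75
eef_pos: [539.8, 46.4, 189.2]
ee_rot: [0.001, 0.984, 0.179, 0.005]
force: [16.9, 11.8, -0.3]
grip_width: 0.177
grip_force: 38.9
box-frame force 19.977146878016775 5.141541331158041 -0.3083059394471378 [ 1.74392454 -2.56635004  0.05073829]
```

The pull force is too high for the spring, so the rod is jamming under the side load. I'll back off and relieve the side force first.

```bash
M="python3 -m crank"
cat > f.py <<'E'
from st import *
s=status.sense(); f=s['force'];a=np.radians(20.4);c,n=np.cos(a),np.sin(a);r=lambda v:np.round([v[0]*c+v[1]*n,-v[0]*n+v[1]*c,v[2]],2)
q=s['ee_rot'];R=Ro.from_quat([q[1],q[2],q[3],q[0]]); g=s['eef_pos']+R.apply([0,0,155]); b=r(np.r_[g[:2]-[637,50.1],g[2]])
print("F",r(f),"M",r(s['wrist_torque']),"grasp pt in box",b,"phi",np.degrees(np.arctan2(*R.as_matrix()[[1,0],0])).round(2))
E
$M '[[0.03,0,0,0,0,0,1],[0.05,0,0,0,0,0,1],[0.05,0,0,0,0,0,1],[0.05,0,0,0,0,0,1]]' >/dev/null; python3 f.py
$M '[[0,-0.005,0,0,0,0,1],[0,-0.01,0,0,0,0,1],[0,-0.01,0,0,0,0,1]]'>/dev/null; python3 f.py
$M '[[0,-0.005,0,0,0,0,1],[0,-0.01,0,0,0,0,1],[0,-0.01,0,0,0,0,1]]'>/dev/null; python3 f.py
```

```text
F [4.04 2.09 2.38] M [ 0.23 -0.53 -0.04] grasp pt in box [-89.23  30.49  32.89] phi 20.59
F [ 3.32 -3.3   3.02] M [-0.52 -0.52 -0.12] grasp pt in box [-89.27  31.09  32.96] phi 20.59
F [ 2.74 -6.8   1.82] M [-1.12 -0.33 -0.14] grasp pt in box [-89.28  31.59  33.02] phi 20.59
```

```bash
M="python3 -m crank"
$M '[[0,0.007,-0.003,0,0,0,1],[0,0.015,-0.006,0,0,0,1],[0,0.015,-0.006,0,0,0,1],[0,0.015,-0.006,0,0,0,1]]' >/dev/null; python3 f.py
$M '[[-0.005,0,0,0,0,0,1],[-0.01,0,0,0,0,0,1],[-0.015,0,0,0,0,0,1],[-0.02,0,0,0,0,0,1],[-0.02,0,0,0,0,0,1]]'>/dev/null; python3 f.py
$M '[[-0.005,0,0,0,0,0,1],[-0.01,0,0,0,0,0,1],[-0.015,0,0,0,0,0,1],[-0.02,0,0,0,0,0,1],[-0.02,0,0,0,0,0,1]]'>/dev/null; python3 f.py
```

```text
F [ 4.44 -2.58  0.72] M [-0.46 -0.69 -0.11] grasp pt in box [-89.27  31.03  33.42] phi 20.6
F [11.84 -1.13  0.35] M [-0.05 -1.81 -0.04] grasp pt in box [-89.8   30.97  33.99] phi 20.59
F [17.93 -0.18 -0.48] M [ 0.16 -2.75 -0.09] grasp pt in box [-90.53  30.8   34.45] phi 20.58
```

Run:
```python
from st import *
p,d,P=wrist("w3")
m,dd=capture("top");cv2.imwrite("pics/t3.png",m[:,:,::-1])
a=p[150:420,100:480,::-1]
cv2.imwrite("pics/w3.png",cv2.resize(a,None,fx=2,fy=2,interpolation=cv2.INTER_CUBIC))
```

```text
(no output)
```

View pics/w3.png

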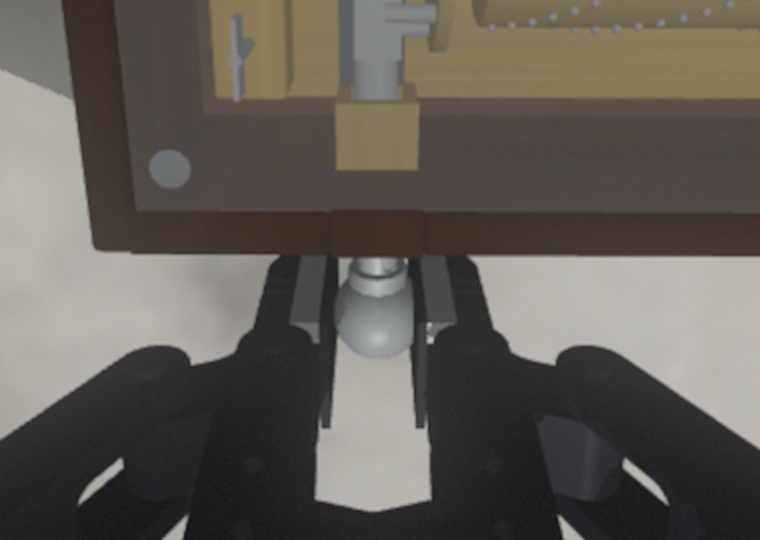

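The picture shows the ball at (377,315) held squarely between the pads, with the rod in line with the box. It still looks fully pushed in. I'll release, zero the offsets and regrip gently.

```bash
M="python3 -m crank"
$M '[[0.02,0,0,0,0,0,1],[0.04,0,0,0,0,0,1],[0.04,0,0,0,0,0,1],[0.04,0,0,0,0,0,0.7],[0.04,0,0,0,0,0,0.7],[0.04,0,0,0,0,0,0.7],[0.04,0,0,0,0,0,0.7],[0.04,0,0,0,0,0,0.7]]' 20; python3 f.py
python3 - <<'E'
from st import *
p,d,P=wrist("w4")
cv2.imwrite("pics/w4.png",cv2.resize(p[230:380,180:400,::-1],None,fx=3.6,fy=3.6,interpolation=cv2.INTER_CUBIC))
c,n=np.cos(np.radians(20.42)),np.sin(np.radians(20.42))
b=(P-[637,50.1,0])@np.array([[c,-n,0],[n,c,0],[0,0,1]])
k=b[(d>0)&(abs(b[...,0]+89)<14)&(abs(b[...,1]-30)<12)&(b[...,2]>28)&(b[...,2]<50)]
k=k[k[:,0]<-84]
from scipy.optimize import least_squares
r=least_squares(lambda x:np.linalg.norm(k-x,axis=1)-9,[-89,30,34],loss='soft_l1');print("ball in box",len(k),r.x,np.abs(r.fun).mean())
t=b[(d>0)&(abs(b[...,2]-58)<4)&(b[...,0]<-50)];print("front face",np.percentile(t[:,0],[.1,1]))
E
```

```text
time_s: 18.05
eef_pos: [542.2, 48.2, 188.3]
ee_rot: [-0.0, 0.984, 0.179, -0.0]
force: [-0.2, 0.4, -0.7]
grip_width: 0.303
grip_force: 0.0
F [-0.07  0.47 -0.66] M [-0.01 -0.03 -0.02] grasp pt in box [-89.58  31.25  33.32] phi 20.61
ball in box 1191 [-89.46724453  29.08297454  35.04074775] 1.4280424943121335
front face [-98.20380012 -89.98043658]
```

View pics/w4.png

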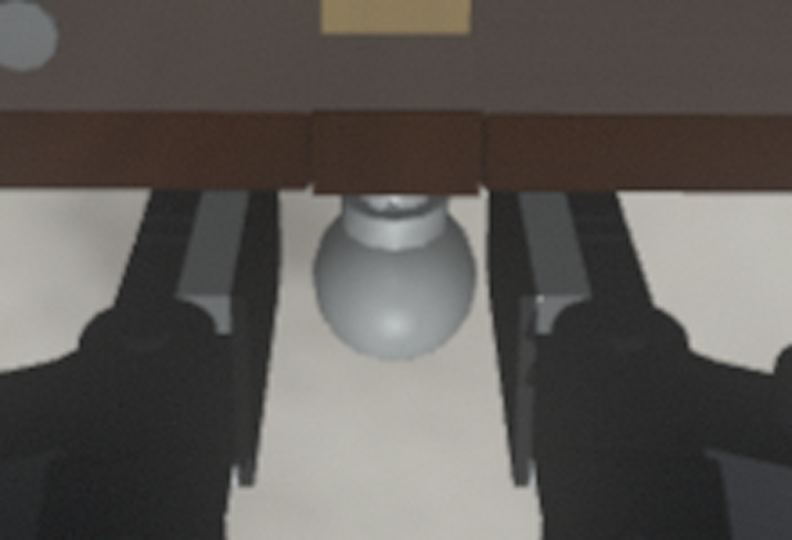

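The picture shows the ball at (395,275), the pads' midline at about column 384, and the front edge level, so the yaw is good. I'll regrip softly at the force-neutral lateral position and pull in small steps.

```bash
M="python3 -m crank"
$M '[[0,0.006,-0.007,0,0,-0.004,0.7],[0,0.006,-0.007,0,0,-0.004,1],[0,0.006,-0.007,0,0,-0.004,1],[0,0.006,-0.007,0,0,-0.004,1],[0,0.006,-0.007,0,0,-0.004,1]]' 20 | tail -2; python3 f.py
for i in 1 2 3; do $M '[[-0.005,0,0,0,0,0,1],[-0.01,0,0,0,0,0,1],[-0.015,0,0,0,0,0,1],[-0.02,0,0,0,0,0,1]]'|tail -2; python3 f.py; done
```

```text
grip_width: 0.191
grip_force: 19.5
F [-0.91  2.43  0.88] M [0.31 0.04 0.03] grasp pt in box [-89.46  30.7   34.07] phi 20.79
grip_width: 0.191
grip_force: 19.5
F [ 9.67  3.72 -0.57] M [ 0.62 -1.33  0.1 ] grasp pt in box [-89.93  30.37  34.69] phi 20.77
grip_width: 0.195
grip_force: 19.5
F [15.74  5.55 -1.66] M [ 0.77 -2.29  0.14] grasp pt in box [-90.66  30.14  35.15] phi 20.76
grip_width: 0.187
grip_force: 19.5
F [20.08  2.98 -1.45] M [ 0.55 -3.06 -0.01] grasp pt in box [-91.51  29.55  35.67] phi 20.73
```

```bash
M="python3 -m crank"
$M '[[0,0,0,0,0,0,1],[0,0,0,0,0,0,1],[0,0,0,0,0,0,1],[0,0,0,0,0,0,1]]'|tail -2; python3 f.py
echo down; $M '[[0,0,0.005,0,0,0,1],[0,0,0.01,0,0,0,1],[0,0,0.01,0,0,0,1]]'|tail -2; python3 f.py
echo down; $M '[[0,0,0.005,0,0,0,1],[0,0,0.01,0,0,0,1],[0,0,0.01,0,0,0,1]]'|tail -2; python3 f.py
echo y+; $M '[[0,-0.005,0,0,0,0,1],[0,-0.01,0,0,0,0,1],[0,-0.01,0,0,0,0,1]]'|tail -2; python3 f.py
python3 - <<'E'
from st import *
p,d,P=wrist("w5")
cv2.imwrite("pics/w5.png",cv2.resize(p[230:380,180:400,::-1],None,fx=3.6,fy=3.6,interpolation=cv2.INTER_CUBIC))
E
```

```text
grip_width: 0.187
grip_force: 19.5
F [18.85  2.73 -1.48] M [ 0.49 -2.91  0.03] grasp pt in box [-91.54  29.56  35.64] phi 20.74
down
grip_width: 0.192
grip_force: 19.6
F [17.74  3.13 -0.89] M [ 0.5  -2.78  0.  ] grasp pt in box [-91.53  29.53  34.74] phi 20.74
down
grip_width: 0.192
grip_force: 19.7
F [16.79  3.34  1.37] M [ 0.55 -2.68  0.  ] grasp pt in box [-91.49  29.5   33.91] phi 20.74
y+
grip_width: 0.19
grip_force: 19.7
F [16.07  0.84  1.09] M [ 0.09 -2.55 -0.08] grasp pt in box [-91.49  30.09  33.99] phi 20.74
```

Run:
```python
import cv2,numpy as np
for n in("w4","w5"):
    im=cv2.imread(f"pics/{n}.png").astype(int)
    c=im[:,385:405].mean(1)
    g=np.abs(np.gradient(cv2.GaussianBlur(c.astype(np.float32),(1,9),0),axis=0)).sum(1)
    pk=[i for i in range(5,len(g)-5) if g[i]==g[i-5:i+6].max() and g[i]>3]
    print(n,[(i,round(float(g[i]),1)) for i in pk])
```

```text
w4 [(33, 16.0), (109, 12.4), (195, 59.2), (207, 24.7), (220, 39.7), (249, 23.2), (277, 3.6), (310, 5.4), (336, 5.7), (361, 6.9)]
w5 [(9, 16.1), (81, 11.5), (167, 45.4), (185, 10.1), (200, 40.1), (208, 37.8), (237, 21.0), (252, 3.6), (261, 3.3), (299, 5.1), (323, 5.5), (350, 6.2)]
```

```bash
M="python3 -m crank"
for i in 1 2 3 4; do $M '[[0,0,0,0,0,0.006,1],[0,0,0,0,0,0.012,1],[0,0,0,0,0,0.012,1]]'|tail -1; python3 f.py; done
```

```text
grip_force: 19.7
F [16.07  0.9   1.12] M [ 0.18 -2.59 -0.07] grasp pt in box [-91.5   30.16  34.  ] phi 20.19
grip_force: 19.7
F [16.62  2.18  1.05] M [ 0.33 -2.62 -0.01] grasp pt in box [-91.5   30.25  33.96] phi 19.65
grip_force: 19.7
F [17.67  1.72  1.72] M [ 0.38 -2.62  0.01] grasp pt in box [-91.53  30.37  33.95] phi 19.12
grip_force: 19.7
F [16.66  2.8   0.78] M [ 0.43 -2.67  0.07] grasp pt in box [-91.55  30.47  33.93] phi 18.58
```

```bash
M="python3 -m crank"
$M '[[0,0,0,0,0,-0.018,1],[0,0,0,0,0,-0.036,1],[0,0,0,0,0,-0.036,1]]'|tail -1; python3 f.py
for i in 1 2 3; do $M '[[0,0,0.005,0,0,0,1],[0,0,0.01,0,0,0,1]]'|tail -1; python3 f.py; done
```

```text
grip_force: 19.7
F [16.89  1.12  0.81] M [ 0.23 -2.61 -0.03] grasp pt in box [-91.53  30.17  33.98] phi 20.22
grip_force: 19.8
F [14.95  1.44  2.79] M [ 0.23 -2.48 -0.02] grasp pt in box [-91.47  30.14  33.09] phi 20.2
grip_force: 20.0
F [15.23  2.    6.37] M [ 0.23 -2.41 -0.05] grasp pt in box [-91.43  30.13  32.28] phi 20.2
grip_force: 20.1
F [13.17  1.67  8.95] M [ 0.34 -2.2   0.04] grasp pt in box [-91.37  30.09  31.56] phi 20.21
```

```bash
M="python3 -m crank"
$M '[[0,-0.003,-0.015,0,0,0,1],[0,-0.005,-0.03,0,0,0,1],[0,-0.005,-0.03,0,0,0,1],[0,-0.005,-0.03,0,0,0,1]]' 60|tail -1; python3 f.py
for i in 1 2 3; do $M '[[-0.01,-0.002,0.003,0,0,0,1],[-0.02,-0.004,0.006,0,0,0,1]]'|tail -1; python3 f.py; done
```

```text
grip_force: 58.5
F [16.17 -1.04  0.87] M [-0.14 -2.57 -0.18] grasp pt in box [-91.41  30.28  34.1 ] phi 20.18
grip_force: 58.5
F [25.72 -0.45  0.69] M [-0.08 -3.95 -0.11] grasp pt in box [-91.88  30.27  34.12] phi 20.17
grip_force: 58.6
F [22.5  -2.23  2.12] M [-0.36 -3.41 -0.17] grasp pt in box [-93.32  30.43  33.88] phi 20.17
grip_force: 58.7
F [20.25 -3.96  3.83] M [-0.54 -3.22 -0.26] grasp pt in box [-96.09  30.68  33.08] phi 20.17
```

The rod is moving, about 6.6 mm out. I'll take out the over-compensation and continue.

```bash
M="python3 -m crank"
$M '[[0,0.004,-0.005,0,0,0.005,1],[0,0.008,-0.01,0,0,0.01,1],[0,0.008,-0.01,0,0,0.01,1]]'|tail -1; python3 f.py
$M '[[-0.01,0,0,0,0,0,1],[-0.02,0,0,0,0,0,1],[-0.02,0,0,0,0,0,1]]'|tail -1; python3 f.py
```

```text
grip_force: 58.9
F [ 4.59 -4.68  4.33] M [-0.78 -0.78 -0.2 ] grasp pt in box [-99.48  30.62  32.69] phi 19.76
grip_force: 58.9
F [ 5.75 -4.38  5.07] M [-0.72 -0.78 -0.14] grasp pt in box [-101.57   30.61   32.68] phi 19.76
```

The jam has freed and the axial force now matches the spring. I'll ease the side loads and go to half-way.

```bash
M="python3 -m crank"
$M '[[0,0.004,-0.006,0,0,0,1],[-0.01,0.008,-0.012,0,0,0,1],[-0.02,0.008,-0.012,0,0,0,1],[-0.028,0.008,-0.012,0,0,0,1],[-0.028,0.008,-0.012,0,0,0,1]]'|tail -1; python3 f.py
python3 - <<'E'
from st import *
p,d,P=wrist("w6")
cv2.imwrite("pics/w6.png",np.hstack([cv2.resize(p[100:380,140:480,::-1],(700,576),interpolation=cv2.INTER_CUBIC)]))
E
python3 -m crank '[[0,0,0,0,0,0,1],[0,0,0,0,0,0,1],[0,0,0,0,0,0,1],[0,0,0,0,0,0,1],[0,0,0,0,0,0,1],[0,0,0,0,0,0,1],[0,0,0,0,0,0,1],[0,0,0,0,0,0,1],[0,0,0,0,0,0,1],[0,0,0,0,0,0,1]]' | head -2; python3 f.py
python3 - <<'E'
from st import *
p,d,P=wrist("w7")
im=cv2.resize(p[100:380,140:480,::-1],(700,576),interpolation=cv2.INTER_CUBIC)
a=cv2.imread("pics/w6.png");print(status.sense()['time_s'])
D=cv2.absdiff(a,im).max(2);ys,xs=np.where(D>40);print(len(ys),np.percentile(xs,[5,50,95]) if len(xs) else '',np.percentile(ys,[5,50,95]) if len(ys) else '')
cv2.imwrite("pics/w67.png",np.vstack([a[:300],im[:300]]))
E
```

```text
grip_force: 58.8
F [ 4.58 -1.71  1.79] M [-0.47 -0.85 -0.15] grasp pt in box [-104.62   30.27   33.55] phi 19.76
time_s: 26.4
eef_pos: [527.5, 42.2, 188.5]
F [ 4.56 -3.71  3.22] M [-0.44 -0.82 -0.15] grasp pt in box [-104.62   30.27   33.51] phi 19.77
26.45
804 [331. 525. 678.] [10. 33. 43.]
```

View pics/w67.png

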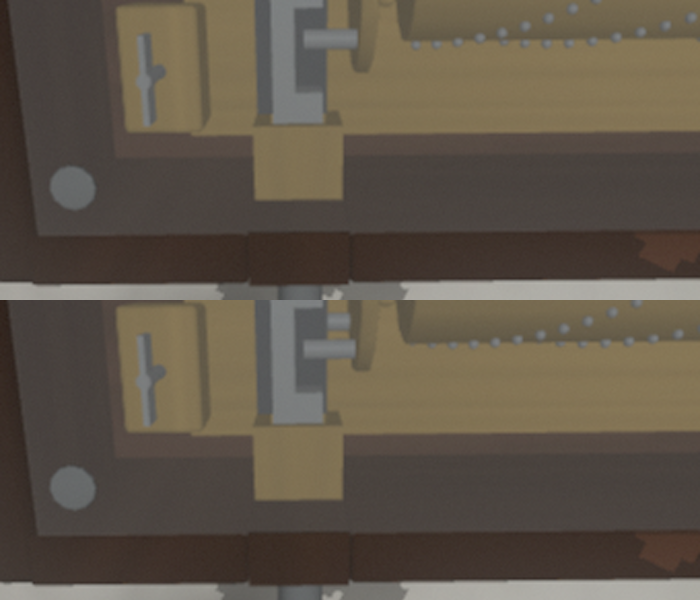

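The two views, one second apart, show the stop pin sitting in the notch at about (330,40) and the drum's pins shifted, so the drum is turning. I'll hand it in holding this pose.

```bash
python3 -c "
from rig import ticket;print(ticket.finish_job())"
```

```text
the job is handed in; nothing more can be done
None
```

The job is handed in: the key is wound about 225° clockwise, and the arm is holding the stop knob about 15 mm out with the drum turning; the rod jammed at first and took up to about 26 N of straight pull, with up to about 5 N of side load, before it slid freely.

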